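Change over the power packs on the charging shelf

ROBOT

A 6-joint arm with a two-finger parallel gripper is mounted at the origin on the work surface; the furniture and walls round the work are solid. World frame = base frame: x ahead of the robot, y to its left, z up, the work surface at z = 0. Lengths are in m, angles in rad, forces in N, time in s.
With the tool pointing down it reaches from about 0.25 to 0.775 m from the base axis. Payload 4 kg.
Tool frame: the origin (TCP) lies on the centre line of the jaws, within the pads' length; the fingertips stand 14 mm ahead of it and the grasp point (between the pads) lies 5 mm behind it (robot.tcp_to_tips is the distance from the TCP to the fingertips, in m); z points along the fingers, y is the line along which they close (so a half turn about z gives the same grasp; the last joint's range is limited). The gripper opens to 94 mm and grips with 3 to 60 N. Pads are 16 mm wide; open, the fingers measure 119 mm over their backs; the gripper's body (75 mm by 177 mm) begins 78 mm behind the grasp point.
Start: joints at [-1.315, 0.087, 1.371, -0, 1.684, -0.103], TCP at [0.193, -0.515, 0.22] pointing down, gripper open.
Joint ranges: [-3.1, 3.1], [-0.76, 2.03], [0.27, 2.55], [-1.08, 4.22], [0.17, 2.65], [-2.57, 2.57]. Speed limits (rad/s): [2.79, 2.79, 3.14, 3.14, 3.14, 3.14].

INTERFACE

Orientations are given as [roll, pitch, yaw] about the fixed x, y, z axes, in that order (R = Rz(yaw) Ry(pitch) Rx(roll)).
In Python, from bench import robot gives the robot as it stands.
- The arm moves only by the tool carry_out, never from a script. Its argument "increments" is a list of rows, each a list of 3 entries, a list of its own where there are three numbers: the closure in counts, from 0 (fully open) to 255 (shut), then the shift along the tool's x, y, z in mm, then the turn about the tool's z in degrees. In form: [[fingers, [dx, dy, dz], twist], ...]. A call has 1 to 8 rows; each row shifts and turns the commanded pose from where the row before left it, along the tool's axes as they then stand; what a row does not reach is not made up. A row lasts 1/10 s, in which the tool goes at most 50 mm and 8.59 degrees, less where a joint would pass 70% of its speed; a pose out of reach is approached as far as the arm can. A call with a gripper value outside its range is refused whole. The fingers move at their own pace and stop on an object; the grip force is fixed at half the most. Time passes only in rows, so rows that do not move let the fingers close. It gives the time, the measured TCP pose, the force, the opening and the grip force at its end, in the units of the state.
- robot.get_obs(): the state, without advancing time (a new reading comes with each control period).
- robot.snapshot(name): name is "scene" or "top"; returns the picture (480x640x3 uint8, blue, green, red); there is no depth.
- robot.get_calibration(name): a dict with "vfov" (degrees; the focal length in pixels is half the picture's height over the tangent of half this angle, whatever the lens; pixels are square), "cx", "cy" (the principal point, pixels), "T" (4x4, takes a point from camera to world coordinates). Camera axes: x right, y down, z forward; pixel columns grow to the right and rows downward; lengths in m; the calibration is good to about 2 mm. A picture is of the moment at which its call begins. get_calibration takes no time and is no camera call.
- robot.close_job(): hands the job in; it is judged then, once.
The state is a dict: "time": time; "joint_positions": joint angles; "qvel": joint speeds; "joint_torque": joint torques, N m; "tool_pos": TCP position; "ee_rot": TCP orientation; "wrist_force": force on the tool from outside, world axes, zero at the start; "wrist_torque": the same for the moment, N m; "width": finger opening in m; "finger_force": force on a finger pad.
Only numpy, scipy, OpenCV 4.12 (cv2) and the standard library are available. Lean on these libraries where they do the work, as an engineer would, in place of code of your own. Each camera call takes 0.05 s, during which the arm holds its last target. There are 200 camera calls.

TASK

Change over the packs on the charging station: first turn its knob fully anticlockwise to the off stop, and keep it off while you handle packs. Lift every green-banded charged pack up over the front rail, draw it out forward and lay it flat in the blue carry tray, side by side with the others and not stacked; then put the empty, orange-banded pack from the desk back over the rail onto the shelf, lying flat and pointing front to back. Last, turn the knob fully clockwise to the full-charge stop, and leave the things lying around where they are.

Things in the scene. Friction and masses are not known exactly. Their poses are not given: they have to be found in the camera images.
- rack: the white charging station, fixed to the desk. Origin: on the desk, under the middle of its shelf; x points to its rear (away from the robot), y to its left, z up. Shelf floor 60 mm above the desk, inside 125 mm deep (x -63 to the back wall at +62) and 312 mm wide (y -156 to +156). Control box with the knob at the right: y -184 to -264 mm, top 100 mm above the desk
- rail_top (a point): middle of the top of the dark front rail: 22 mm above the shelf floor, 82 mm above the desk, at x = -66 mm of the station; rail 7 mm thick, side rails as high
- hood_edge (a point): middle of the hood's lower front edge, at x = +30 mm of the station. The hood covers the shelf from here to the back wall; underside 142 mm above the desk (82 mm above the shelf floor), top 160 mm. The rear 25 mm of a pack lies under it, so a pack can be raised by 22 to 50 mm only, to clear the rail, until it is drawn forward
- bay_1 (a point): centre of the shelf floor of bay 1 of 4, counted from the left (station y = +105 mm); axes as the station's. A pack centred here lies right
- bay_2 (a point): centre of the shelf floor of bay 2 of 4, counted from the left (station y = +35 mm); axes as the station's. A pack centred here lies right
- bay_3 (a point): centre of the shelf floor of bay 3 of 4, counted from the left (station y = -35 mm); axes as the station's. A pack centred here lies right
- bay_4 (a point): centre of the shelf floor of bay 4 of 4, counted from the left (station y = -105 mm); axes as the station's. A pack centred here lies right
- charge_knob (a joint): the charge knob, vertical axis, on top of the control box at the right of the station; 0 = off, the anticlockwise end stop (seen from above), where its bar points along the station's x; grows as it is turned clockwise, to 2.6 rad = the clockwise end stop, full charge. It stays where it is left; friction 0.03 N m. It starts somewhere between
- charge_knob_grip (a point): point on the knob's axis at the height to grip its black raised bar, the bar is 42 mm long, 14 mm wide and 32 mm high, its top 7 mm above this point; turns with the knob: its x axis lies along the bar; the white pointer mark is at its -x end
- charged_1: charged power pack 1, dark, with a green band round its front end; may be absent. Box 110 x 36 x 30 mm (x, y, z), 0.09 to 0.18 kg. Origin: middle of its underside; z up, x along its length toward the brass contacts, the green band toward -x. Starts lying flat in one of the bays of the shelf, band toward the robot; best gripped across y about 25 mm in front of its middle, clear of the hood
- charged_2: charged power pack 2, dark, with a green band round its front end; may be absent. Box 110 x 36 x 30 mm (x, y, z), 0.09 to 0.18 kg. Origin: middle of its underside; z up, x along its length toward the brass contacts, the green band toward -x. Starts lying flat in one of the bays of the shelf, band toward the robot; best gripped across y about 25 mm in front of its middle, clear of the hood
- charged_3: charged power pack 3, dark, with a green band round its front end; may be absent. Box 110 x 36 x 30 mm (x, y, z), 0.09 to 0.18 kg. Origin: middle of its underside; z up, x along its length toward the brass contacts, the green band toward -x. Starts lying flat in one of the bays of the shelf, band toward the robot; best gripped across y about 25 mm in front of its middle, clear of the hood
- charged_4: charged power pack 4, dark, with a green band round its front end; may be absent. Box 110 x 36 x 30 mm (x, y, z), 0.09 to 0.18 kg. Origin: middle of its underside; z up, x along its length toward the brass contacts, the green band toward -x. Starts lying flat in one of the bays of the shelf, band toward the robot; best gripped across y about 25 mm in front of its middle, clear of the hood
- flat_pack: the flat (empty) power pack: the same shape, size and axes as the charged ones, but with an orange band; starts lying flat on the desk beside the tray, band roughly toward the robot
- tray: blue carry tray, loose, 0.9 kg. Origin: middle of its underside, z up; outside 134 (x) x 310 (y) mm, walls 5 mm, floor 4 mm thick, lip 14 mm high; up to four packs lie side by side in it, along its x, 66 mm apart. Starts on the desk before the station, on the left or the right
- reusable_cup: bystander: lidded drinking cup in teal and orange, 94 x 94 x 144 mm, origin under its middle
- notes: bystander: yellow pad of sticky notes, 76 x 76 x 19 mm, origin under its middle
Things that resemble listed ones, but are neither listed nor needed, are in the scene too. What is shaped like the charged_4 but brown is not meant.

How it is judged:
By the outcome, as a careful person would: the job done as asked, in the order asked, and still so for the second after the job is handed in, with the robot touching nothing.
Of charged_1, charged_2, charged_3, charged_4 only 2 to 4 are there at a start; the rules pass over those that are not, and their reading is None.
At some moment in a run one of flat_pack, tray may be knocked a few centimetres aside while the robot is not near it.
It also fails if it takes over 210 s, if anything falls off the work surface, if the arm or the gripper's body presses on something with over 40 N, if the wrist force passes 120 N, or if a joint passes its speed limit or range.

## Working session

There is one attempt and no reset: what is moved stays moved. The work goes in short steps, Python scripts to look and compute and a tool call to move; the robot and the scene stay as the last step left them, time stands still between calls to the robot, and variables do not carry over. Pictures are saved under pics/ and viewed, at most 14 in all, crops included, and the job is handed in when it is done.

Besides the shell and the picture viewer there is one more tool, called as name(argument=value, ...), one argument or row to a line, values as JSON. carry_out: Moves the arm, as the interface text tells. Its arguments: {"type":"object","properties":{"increments":{"type":"array","items":{"type":"array"}}},"required":["increments"]}

```bash
mkdir -p pics; cat > h.py <<'E'
import numpy as np, cv2
from bench import robot
def snap(cam,name):
    im=robot.snapshot(cam); cv2.imwrite('pics/'+name+'.png',im); return im
def cal(cam):
    c=robot.get_calibration(cam); return 240/np.tan(np.radians(c['vfov'])/2),c['cx'],c['cy'],np.array(c['T'])
def ray(cam,u,v,z):
    f,cx,cy,T=cal(cam); d=T[:3,:3]@np.array([(u-cx)/f,(v-cy)/f,1]); o=T[:3,3]
    return o+d*(z-o[2])/d[2]
def proj(cam,p):
    f,cx,cy,T=cal(cam); q=T[:3,:3].T@(np.array(p)-T[:3,3]); return np.array([cx+f*q[0]/q[2],cy+f*q[1]/q[2]])
E
python3 - <<'E'
from h import *
for c in('scene','top'):
    im=snap(c,c+'0'); print(c,robot.get_calibration(c))
o=robot.get_obs(); print({k:np.round(v,3).tolist() for k,v in o.items()}, robot.tcp_to_tips)
E
```

```text
scene {'vfov': 56.264232361514345, 'cx': 318.8810748907638, 'cy': 236.03677033387712, 'T': array([[-0.88250741, -0.35048055,  0.31359854,  0.18819195],
       [-0.47015493,  0.67394419, -0.56987153,  0.61736383],
       [-0.01161903, -0.65035575, -0.75954091,  0.9070659 ],
       [ 0.        ,  0.        ,  0.        ,  1.        ]])}
top {'vfov': 56.69030874035082, 'cx': 310.2024929421018, 'cy': 248.99198850948045, 'T': array([[ 0.02877732, -0.99663602,  0.07673666,  0.45590305],
       [-0.99956902, -0.02913734, -0.00357602,  0.00537807],
       [ 0.0057999 , -0.07660068, -0.99704498,  0.99515074],
       [ 0.        ,  0.        ,  0.        ,  1.        ]])}
{'time': 0.1, 'joint_positions': [-1.315, 0.088, 1.372, -0.0, 1.684, -0.103], 'qvel': [0.001, -0.003, -0.004, 0.0, 0.002, -0.001], 'joint_torque': [0.002, -34.125, -30.33, 0.072, 0.03, -0.0], 'tool_pos': [0.193, -0.515, 0.218], 'ee_rot': [-3.14, -0.0, 0.359], 'wrist_force': [0.055, -0.638, 1.563], 'wrist_torque': [0.006, -0.016, -0.035], 'finger_force': 0.0, 'width': 0.094} 0.014
```

View pics/top0.png

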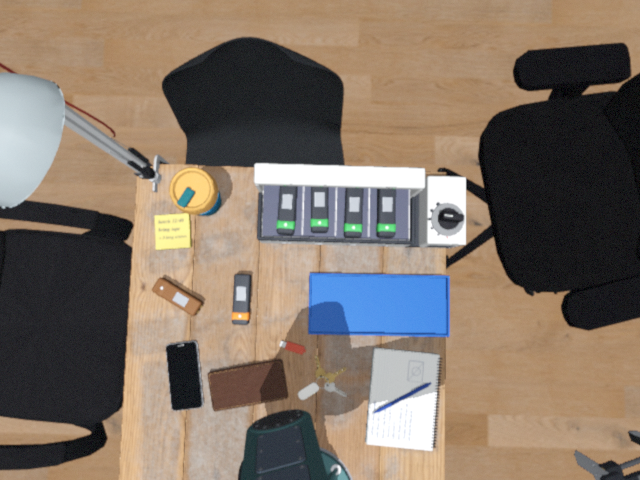

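View pics/scene0.png

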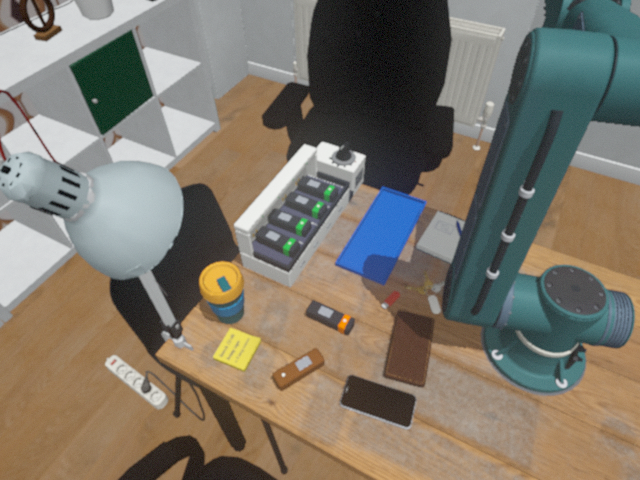

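The top view shows the rack at (255–425, 165–243) with four green-banded packs at about x=287, 319, 353 and 386. The knob is at (447, 217), the tray at (308–448, 272–335) and the orange pack at (241, 298). I'll enlarge crops of these.

```bash
python3 - <<'E'
import cv2
im=cv2.imread('pics/top0.png')
cv2.imwrite('pics/c1.png',cv2.resize(im[155:255,250:475],(788,350),interpolation=cv2.INTER_CUBIC))
cv2.imwrite('pics/c2.png',cv2.resize(im[260:345,225:455],(805-5,296),interpolation=cv2.INTER_CUBIC))
cv2.imwrite('pics/c12.png',cv2.vconcat([cv2.resize(im[160:250,250:475],(800,320),interpolation=cv2.INTER_CUBIC),cv2.resize(im[265:340,228:453],(800,267),interpolation=cv2.INTER_CUBIC)]))
E
```

```text
(no output)
```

View pics/c12.png

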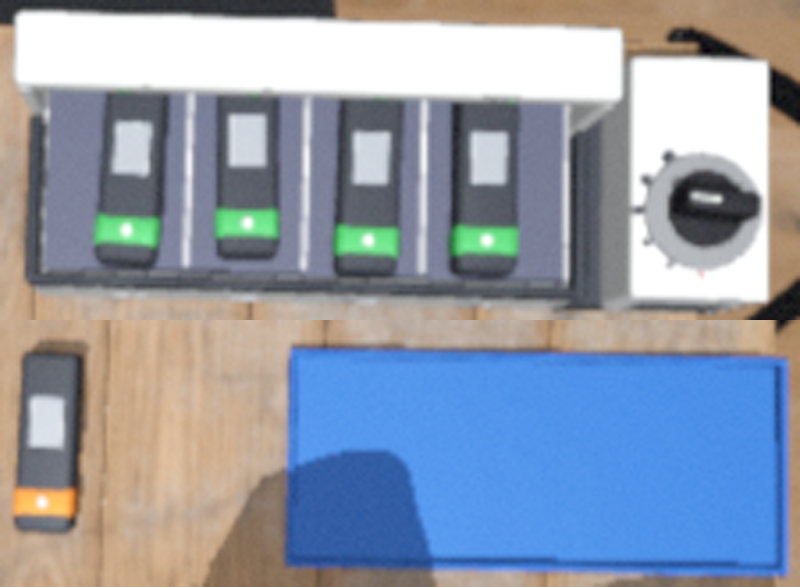

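The crop shows four charged packs, the knob with its white mark pointing roughly toward +y (left) at crop (706,197), the tray empty, and the orange pack at left. Next I'll turn these pixels into positions.

```bash
python3 - <<'E'
from h import *
k=800/225
A=lambda x,y,z: ray('top',250+x/k,160+y/k,z)
B=lambda x,y,z: ray('top',228+x/k,265+(y-320)/k,z)
P=lambda n,*ps: print(n,[np.round(p,4).tolist() for p in ps])
P('div',*[A(x,y,.065) for x,y in((188,268),(306,270),(423,272),(190,95),(307,97),(424,100))])
P('rail top', A(30,283,.082),A(575,292,.082))
P('hood corners top',A(15,12,.16),A(622,30,.16),A(620,88,.16),A(17,80,.16))
P('box corners',A(632,58,.1),A(768,60,.1),A(768,300,.1),A(630,297,.1))
P('ring',*[A(703,212,z) for z in(.1,.105,.11)])
P('bartop',*[A(x,y,.14) for x,y in((706,197),(762,207),(686,195))])
P('packs front/centre(z.09)',*[A(x,y,.09) for x,y in((126,258),(132,148),(247,250),(248,139),(367,268),(371,157),(484,267),(488,157))])
P('tray',*[B(x,y,.014) for x,y in((291,348),(788,358),(786,572),(286,566))])
P('flat',*[B(x,y,.03) for x,y in((22,353),(80,354),(75,530),(14,528))])
E
python3 - <<'E'
import cv2
im=cv2.imread('pics/scene0.png')
cv2.imwrite('pics/c3.png',cv2.resize(im[130:290,230:430],(750,600),interpolation=cv2.INTER_CUBIC))
E
```

```text
div [[0.5557, 0.0183, 0.065], [0.5566, -0.0515, 0.065], [0.5574, -0.1207, 0.065], [0.6594, 0.0202, 0.065], [0.6603, -0.0496, 0.065], [0.6606, -0.1194, 0.065]]
rail top [[0.5425, 0.1093, 0.082], [0.5465, -0.2069, 0.082]]
hood corners top [[0.681, 0.114, 0.16], [0.681, -0.2125, 0.16], [0.6493, -0.2117, 0.16], [0.644, 0.1115, 0.16]]
box corners [[0.681, -0.234, 0.1], [0.6822, -0.3125, 0.1], [0.5434, -0.3127, 0.1], [0.5428, -0.2341, 0.1]]
ring [[0.5928, -0.2754, 0.1], [0.592, -0.2739, 0.105], [0.5913, -0.2723, 0.11]]
bartop [[0.595, -0.2645, 0.14], [0.5904, -0.2951, 0.14], [0.5958, -0.2535, 0.14]]
packs front/centre(z.09) [[0.5578, 0.0537, 0.09], [0.6219, 0.0524, 0.09], [0.5645, -0.0157, 0.09], [0.6291, -0.0145, 0.09], [0.5561, -0.0851, 0.09], [0.6207, -0.086, 0.09], [0.5586, -0.1524, 0.09], [0.6227, -0.1537, 0.09]]
tray [[0.4786, 0.0011, 0.014], [0.4814, -0.3072, 0.014], [0.3501, -0.3066, 0.014], [0.3451, 0.0003, 0.014]]
flat [[0.4705, 0.1648, 0.03], [0.4709, 0.1295, 0.03], [0.3648, 0.1284, 0.03], [0.365, 0.1652, 0.03]]
```

View pics/c3.png

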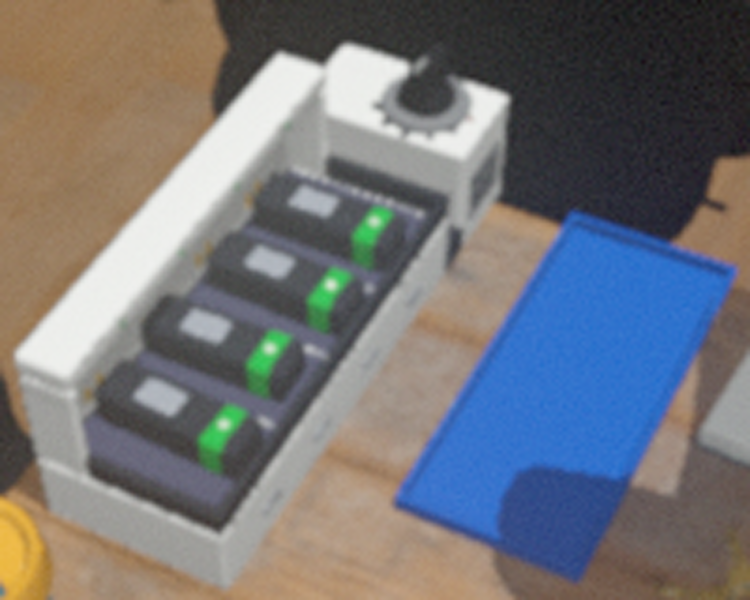

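Measured: the rack is square to the world within about 0.01 rad, with its origin near (0.613,-0.0505). The knob axis is at about (0.592,-0.274), bar top z≈0.14, bar yaw about 81° (knob about 1.7 rad). The tray centre is (0.414,-0.153) and the orange pack (0.418,0.147). Knob first: I'll orient the tool and partly close the fingers.

carry_out(
  increments=[
    [146,[0,0,0],-7.6],
    [146,[0,0,0],-7.6],
    [146,[0,0,0],-7.6],
    [146,[0,0,0],-7.6],
    [146,[0,0,0],-7.6],
    [146,[0,0,0],-7.6],
    [146,[0,0,0],-7.6],
    [146,[0,0,0],-7.6],
  ],
)

```text
time: 0.9
tool_pos: [0.193, -0.5147, 0.2188]
ee_rot: [-3.141, -0.001, 1.425]
wrist_force: [-0.6, 0.4, 0.6]
width: 0.0405
finger_force: 0.0
```

```bash
cat >> h.py <<'E'
def to(x,y,z,yaw=None,n=1):
    o=robot.get_obs(); p=o['tool_pos']; w=o['ee_rot'][2]; R=cv2.Rodrigues(np.array([0,0,w]))[0]@np.diag([1,-1,-1])
    d=R.T@(np.array([x,y,z])-p)*1000
    tw=0 if yaw is None else -np.degrees((np.radians(yaw)-w+np.pi)%(2*np.pi)-np.pi)
    print('t',round(o['time'],1),'pos',np.round(p,4),'yaw',round(np.degrees(w),2),'w',round(o['width'],4),'d',np.round(d,1),'per row',np.round(d/n,2),'twist',round(tw,1))
E
python3 -c "
from h import *
to(.592,-.274,.22,81.5,8)"
```

```text
t 0.9 pos [ 0.193  -0.5147  0.2188] yaw 81.67 w 0.0405 d [295.9 359.9  -1.2] per row [36.99 44.99 -0.15] twist 0.2
```

carry_out(
  increments=[
    [146,[30,36,0],0],
    [146,[30,36,0],0],
    [146,[30,36,0],0],
    [146,[30,36,0],0],
    [146,[30,36,0],0],
    [146,[30,36,0],0],
    [146,[30,36,0],0],
    [146,[30,36,0],0],
  ],
)

```text
time: 1.7
tool_pos: [0.5152, -0.3196, 0.2189]
ee_rot: [-3.141, -0.0, 1.42]
wrist_force: [-0.6, -1.1, 0.8]
width: 0.04
finger_force: 0.0
```

carry_out(
  increments=[
    [146,[28,36,0],0],
    [146,[27,36,0],0],
    [146,[0,0,0],0],
    [146,[0,0,0],0],
  ],
)

```text
time: 2.1
tool_pos: [0.5935, -0.2767, 0.2181]
ee_rot: [-3.139, -0.0, 1.422]
wrist_force: [-0.7, 1.1, 0.1]
width: 0.0403
finger_force: 0.0
```

```bash
python3 - <<'E'
from h import *
to(.592,-.274,.128,81.5)
im=snap('scene','s1'); t=snap('top','t1')
a=cv2.resize(im[80:260,280:440],(533,600),interpolation=cv2.INTER_CUBIC)
cv2.imwrite('pics/c4.png',a)
E
```

```text
t 2.1 pos [ 0.5935 -0.2767  0.2181] yaw 81.46 w 0.0403 d [ 2.4 -1.9 90.1] per row [ 2.42 -1.92 90.1 ] twist -0.0
```

View pics/c4.png

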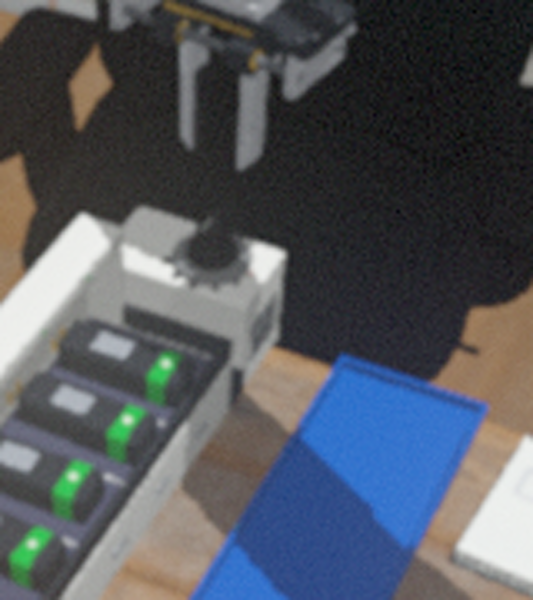

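The fingers, at crop (190–250, 40–170), hang above the knob at (212, 235) and straddle it. I'll go down and grip.

carry_out(
  increments=[
    [146,[2,-2,30],0],
    [146,[0,0,30],0],
    [146,[0,0,20],0],
    [146,[0,0,10],0],
    [146,[0,0,0],0],
  ],
)

```text
time: 2.7
tool_pos: [0.5905, -0.2763, 0.1301]
ee_rot: [3.142, 0.0, 1.418]
wrist_force: [-0.1, 0.1, 0.6]
width: 0.0402
finger_force: 0.0
```

carry_out(
  increments=[
    [200,[0,0,0],0],
    [255,[0,0,0],0],
    [255,[0,0,0],0],
    [255,[0,0,0],0],
    [255,[0,0,0],0],
  ],
)

```text
time: 3.2
tool_pos: [0.5951, -0.2766, 0.1304]
ee_rot: [3.132, 0.003, 1.42]
wrist_force: [8.9, -3.1, -2.0]
width: 0.0142
finger_force: 30.0
```

Gripped at 14 mm wide. I'll relieve the side load, then turn anticlockwise (negative twist).

carry_out(
  increments=[
    [255,[0,4,0],0],
    [255,[0,0,0],0],
    [255,[0,0,0],-6],
    [255,[0,0,0],-6],
  ],
)

```text
time: 3.6
tool_pos: [0.5961, -0.2767, 0.1304]
ee_rot: [3.14, 0.002, 1.633]
wrist_force: [1.7, -2.7, 1.8]
width: 0.0135
finger_force: 30.0
```

carry_out(
  increments=[
    [255,[0,0,0],-8],
    [255,[0,0,0],-8],
    [255,[0,0,0],-8],
    [255,[0,0,0],-8],
    [255,[0,0,0],-8],
    [255,[0,0,0],-8],
    [255,[0,0,0],-8],
    [255,[0,0,0],0],
  ],
)

```text
time: 4.4
tool_pos: [0.5989, -0.2749, 0.1304]
ee_rot: [3.137, 0.007, 2.61]
wrist_force: [6.0, 0.7, -0.2]
width: 0.0137
finger_force: 30.0
```

```bash
python3 -c "
from h import *
o=robot.get_obs();print(o['wrist_torque'],o['wrist_force'],o['width'],o['joint_positions']);to(.592,-.274,.13,180)"
```

```text
[ 0.10556566 -1.29533389 -0.02395111] [ 5.9712984   0.67660611 -0.16458603] 0.013705503592175759 [-0.51850373  0.35391062  1.22895307  0.00417836  1.5519675  -1.55823618]
t 4.4 pos [ 0.5989 -0.2749  0.1304] yaw 149.57 w 0.0137 d [ 6.4 -2.7  0.4] per row [ 6.42 -2.69  0.42] twist -30.4
```

carry_out(
  increments=[
    [255,[-4,1,0],0],
    [255,[0,0,0],-8],
    [255,[0,0,0],-8],
    [255,[0,0,0],-8],
    [255,[0,0,0],-4],
    [255,[0,0,0],0],
  ],
)

```text
time: 5.0
tool_pos: [0.5997, -0.2734, 0.1304]
ee_rot: [3.135, -0.001, 3.099]
wrist_force: [-0.7, 7.8, 5.1]
width: 0.0139
finger_force: 30.0
```

```bash
python3 -c "
from h import *
o=robot.get_obs();print(o['wrist_torque'],o['wrist_force'],o['width'],o['joint_positions']);to(.592,-.274,.13,180)"
```

```text
[1.2969183  0.15837196 0.05280183] [-0.71938428  7.83573003  5.05120188] 0.013942507135231737 [-0.5163807   0.36156708  1.21897149  0.00509714  1.56450057 -2.04415425]
t 5.0 pos [ 0.5997 -0.2734  0.1304] yaw 177.53 w 0.0139 d [ 7.6 -0.9  0.4] per row [ 7.63 -0.92  0.38] twist -2.5
```

carry_out(
  increments=[
    [255,[0,3,0],-3],
    [255,[0,0,0],-3],
    [255,[0,0,0],-3],
    [255,[0,0,0],0],
    [255,[0,0,0],0],
  ],
)

```text
time: 5.5
tool_pos: [0.6, -0.2731, 0.1304]
ee_rot: [3.14, 0.001, -3.032]
wrist_force: [-0.4, 3.8, 5.1]
width: 0.0149
finger_force: 32.3
```

```bash
python3 -c "
from h import *
o=robot.get_obs();print(o['wrist_torque'],o['wrist_force'],o['width'],o['joint_positions']);to(.592,-.274,.13,180)"
```

```text
[ 0.7251641   0.00988508 -0.75074817] [-0.41463437  3.82701056  5.09287883] 0.014871793543391241 [-5.13984151e-01  3.59623521e-01  1.22156355e+00  1.73007080e-03
  1.56038121e+00 -2.19390370e+00]
t 5.5 pos [ 0.6    -0.2731  0.1304] yaw -173.75 w 0.0149 d [ 8.1 -0.   0.4] per row [ 8.06 -0.03  0.35] twist 6.3
```

It's at the stop (0.75 N m of reaction). I'll open, rise and check.

carry_out(
  increments=[
    [160,[0,0,0],0],
    [150,[0,0,0],0],
    [146,[0,0,-10],0],
    [146,[0,0,-40],0],
    [146,[0,0,-40],0],
    [146,[-40,0,0],0],
    [146,[-40,0,0],0],
    [146,[-40,0,0],0],
  ],
)

```text
time: 6.3
tool_pos: [0.7201, -0.2611, 0.2211]
ee_rot: [-3.14, 0.002, -3.032]
wrist_force: [-0.1, 0.3, 0.9]
width: 0.04
finger_force: 0.0
```

```bash
python3 - <<'E'
from h import *
to(.6,-.27,.22,180)
robot_=snap('top','t2'); im=snap('scene','s2')
a=cv2.resize(robot_[150:260,240:480],(800,367),interpolation=cv2.INTER_CUBIC)
cv2.imwrite('pics/c5.png',a)
E
```

```text
t 6.3 pos [ 0.7201 -0.2611  0.2211] yaw -173.7 w 0.04 d [120.3   4.4   1.1] per row [120.34   4.36   1.1 ] twist 6.3
```

View pics/c5.png

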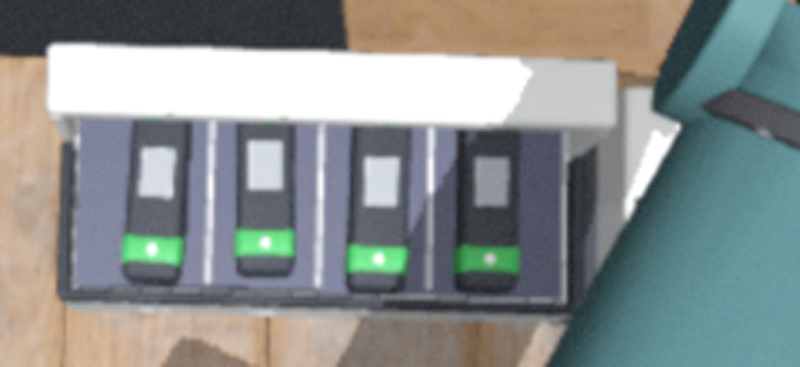

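The picture shows the packs unmoved, and the arm hides the knob. I moved the wrong way along x there, with no harm done. I'll move above bay 4, then check the knob.

```bash
python3 -c "
from h import *
to(.59,-.153,.2,180,6)"
```

```text
t 6.4 pos [ 0.7224 -0.2593  0.2134] yaw -173.47 w 0.0401 d [119.4 120.7  13.4] per row [19.9  20.11  2.23] twist 6.5
```

carry_out(
  increments=[
    [125,[30,30,0],0],
    [125,[30,30,0],0],
    [125,[30,30,0],0],
    [125,[30,30,0],0],
    [125,[0,0,0],6.5],
    [125,[0,0,0],0],
  ],
)

```text
time: 7.0
tool_pos: [0.5848, -0.1542, 0.2204]
ee_rot: [-3.141, 0.001, 3.14]
wrist_force: [0.3, -0.6, 0.2]
width: 0.0478
finger_force: 0.0
```

```bash
python3 - <<'E'
from h import *
to(.59,-.153,.083,180,6)
t=snap('top','t3'); im=snap('scene','s3')
a=cv2.resize(t[150:350,240:480],(480,400),interpolation=cv2.INTER_CUBIC)
b=cv2.resize(im[100:260,260:388],(320,400),interpolation=cv2.INTER_CUBIC)
cv2.imwrite('pics/c6.png',cv2.hconcat([a,b]))
E
```

```text
t 7.0 pos [ 0.5848 -0.1542  0.2204] yaw 179.88 w 0.0478 d [ -5.2   1.2 137.4] per row [-0.87  0.2  22.91] twist -0.1
```

View pics/c6.png

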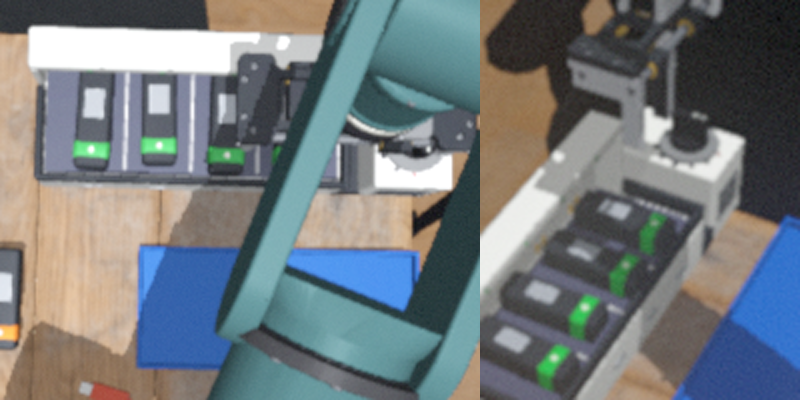

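The gripper hangs above bay 4, all packs are in place, and the knob is still half hidden at (690,135). I'll go down on pack 4 and grip.

carry_out(
  increments=[
    [125,[-5,1,37],0],
    [125,[0,0,40],0],
    [125,[0,0,40],0],
    [125,[0,0,15],0],
    [125,[0,0,5],0],
    [125,[0,0,0],0],
  ],
)

```text
time: 7.7
tool_pos: [0.5922, -0.1543, 0.0831]
ee_rot: [-3.141, 0.001, 3.139]
wrist_force: [-0.4, 0.6, 0.2]
width: 0.0483
finger_force: 0.0
```

carry_out(
  increments=[
    [160,[0,0,0],0],
    [255,[0,0,0],0],
    [255,[0,0,0],0],
    [255,[0,0,0],0],
    [255,[0,0,0],0],
  ],
)

```text
time: 8.2
tool_pos: [0.593, -0.1541, 0.0852]
ee_rot: [-3.14, 0.005, 3.139]
wrist_force: [0.2, 0.9, 7.0]
width: 0.0355
finger_force: 30.0
```

carry_out(
  increments=[
    [255,[0,0,-17],0],
    [255,[0,0,-17],0],
    [255,[0,0,0],0],
    [255,[40,0,0],0],
    [255,[40,0,0],0],
    [255,[40,-18,0],0],
    [255,[40,-40,0],0],
    [255,[38,-40,0],0],
  ],
)

```text
time: 9.0
tool_pos: [0.3994, -0.2426, 0.1154]
ee_rot: [3.141, -0.001, 3.141]
wrist_force: [0.8, -1.6, -1.4]
width: 0.0359
finger_force: 30.0
```

```bash
python3 -c "
from h import *
to(.3945,-.252,.03,180)"
```

```text
t 9.0 pos [ 0.3994 -0.2426  0.1154] yaw 179.98 w 0.0359 d [ 4.9 -9.4 85.4] per row [ 4.95 -9.35 85.41] twist -0.0
```

carry_out(
  increments=[
    [255,[2,-6,30],0],
    [255,[0,0,30],0],
    [255,[0,0,16],0],
    [255,[0,0,0],0],
    [255,[0,0,0],0],
  ],
)

```text
time: 9.5
tool_pos: [0.3991, -0.2486, 0.0401]
ee_rot: [3.141, -0.001, 3.139]
wrist_force: [0.5, -0.0, -0.3]
width: 0.0353
finger_force: 30.0
```

```bash
python3 -c "
from h import *
to(.3945,-.252,.03,180)"
```

```text
t 9.5 pos [ 0.3991 -0.2486  0.0401] yaw 179.87 w 0.0353 d [ 4.6 -3.4 10.1] per row [ 4.59 -3.44 10.06] twist -0.1
```

carry_out(
  increments=[
    [255,[5,-3,5],0],
    [255,[0,0,4],0],
    [255,[0,0,1],0],
    [255,[0,0,0],0],
  ],
)

```text
time: 9.9
tool_pos: [0.3945, -0.2518, 0.0306]
ee_rot: [-3.141, 0.0, 3.139]
wrist_force: [-0.2, 0.7, -1.7]
width: 0.0355
finger_force: 30.0
```

carry_out(
  increments=[
    [150,[0,0,0],0],
    [125,[0,0,0],0],
    [125,[0,0,0],0],
    [125,[0,0,-40],0],
    [125,[0,0,-40],0],
    [125,[0,40,-40],0],
    [125,[-20,45,-30],0],
    [125,[-40,20,0],0],
  ],
)

```text
time: 10.7
tool_pos: [0.4536, -0.157, 0.1783]
ee_rot: [-3.137, 0.01, 3.138]
wrist_force: [0.6, -1.2, 0.5]
width: 0.048
finger_force: 0.0
```

```bash
python3 - <<'E'
from h import *
to(.587,-.086,.2,180,4)
E
```

```text
t 10.7 pos [ 0.4536 -0.157   0.1783] yaw 179.81 w 0.048 d [-133.1   71.4  -21.7] per row [-33.28  17.86  -5.43] twist -0.2
```

carry_out(
  increments=[
    [125,[-33,18,0],0],
    [125,[-33,18,0],0],
    [125,[-33,18,0],0],
    [125,[-33,13,0],0],
    [125,[0,0,0],0],
    [125,[0,0,0],0],
  ],
)

```text
time: 11.3
tool_pos: [0.5842, -0.0906, 0.1712]
ee_rot: [-3.141, -0.002, 3.14]
wrist_force: [-0.3, -0.4, -0.1]
width: 0.0479
finger_force: 0.0
```

```bash
python3 - <<'E'
from h import *
to(.587,-.086,.083,180,4)
t=snap('top','t4'); im=snap('scene','s4')
a=cv2.resize(t[150:350,240:480],(480,400),interpolation=cv2.INTER_CUBIC)
b=cv2.resize(im[120:280,310:438],(320,400),interpolation=cv2.INTER_CUBIC)
cv2.imwrite('pics/c7.png',cv2.hconcat([a,b]))
E
```

```text
t 11.3 pos [ 0.5842 -0.0906  0.1712] yaw 179.92 w 0.0479 d [-2.8  4.6 88.2] per row [-0.7   1.15 22.06] twist -0.1
```

View pics/c7.png

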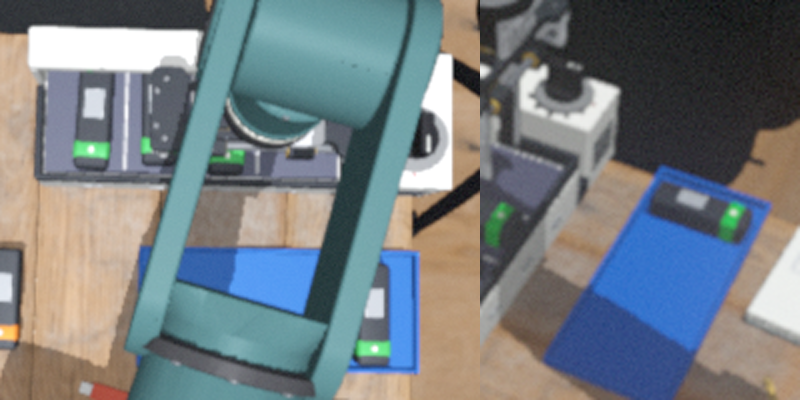

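Pack 4 lies in the tray at (373,315), inside its lip. The knob bar at (430,130) now points front to back, so it's off. Next is pack 3.

carry_out(
  increments=[
    [125,[-3,4,30],0],
    [125,[0,0,30],0],
    [125,[0,0,20],0],
    [125,[0,0,8],0],
    [125,[0,0,0],0],
    [180,[0,0,0],0],
    [255,[0,0,0],0],
    [255,[0,0,0],0],
  ],
)

```text
time: 12.2
tool_pos: [0.5881, -0.0873, 0.0858]
ee_rot: [-3.141, 0.003, 3.139]
wrist_force: [-0.7, 0.4, 3.3]
width: 0.0359
finger_force: 29.9
```

carry_out(
  increments=[
    [255,[0,0,0],0],
    [255,[0,0,0],0],
  ],
)

```text
time: 12.4
tool_pos: [0.5881, -0.0872, 0.0858]
ee_rot: [-3.141, 0.003, 3.139]
wrist_force: [-2.3, -0.1, 5.2]
width: 0.0353
finger_force: 29.9
```

carry_out(
  increments=[
    [255,[0,0,-17],0],
    [255,[0,0,-17],0],
    [255,[0,0,0],0],
    [255,[40,0,0],0],
    [255,[40,0,0],0],
    [255,[40,-19,0],0],
    [255,[40,-40,0],0],
    [255,[35,-40,0],0],
  ],
)

```text
time: 13.2
tool_pos: [0.3966, -0.1782, 0.1166]
ee_rot: [3.141, -0.001, -3.141]
wrist_force: [1.1, -0.9, -1.1]
width: 0.0353
finger_force: 29.9
```

carry_out(
  increments=[
    [255,[0,0,30],0],
    [255,[0,0,30],0],
    [255,[0,0,16],0],
    [255,[0,0,0],0],
    [255,[0,0,0],0],
  ],
)

```text
time: 13.7
tool_pos: [0.3984, -0.1782, 0.0414]
ee_rot: [3.141, -0.001, 3.139]
wrist_force: [1.3, 0.2, -0.3]
width: 0.0357
finger_force: 29.9
```

```bash
python3 -c "
from h import *
to(.393,-.186,.031,180)"
```

```text
t 13.7 pos [ 0.3984 -0.1782  0.0414] yaw 179.86 w 0.0357 d [ 5.3 -7.8 10.4] per row [ 5.35 -7.78 10.4 ] twist -0.1
```

carry_out(
  increments=[
    [255,[5,-8,5],0],
    [255,[0,0,4],0],
    [255,[0,0,1],0],
    [255,[0,0,0],0],
    [150,[0,0,0],0],
    [125,[0,0,0],0],
    [125,[0,0,0],0],
  ],
)

```text
time: 14.4
tool_pos: [0.394, -0.1866, 0.0323]
ee_rot: [-3.141, 0.001, 3.139]
wrist_force: [0.8, 0.9, -0.6]
width: 0.0473
finger_force: 0.0
```

carry_out(
  increments=[
    [125,[0,0,-40],0],
    [125,[0,0,-40],0],
    [125,[0,0,-45],0],
    [125,[-33,28,0],0],
    [125,[-33,28,0],0],
    [125,[-33,28,0],0],
    [125,[-33,28,0],0],
    [125,[-33,28,0],0],
  ],
)

```text
time: 15.2
tool_pos: [0.5603, -0.0455, 0.1571]
ee_rot: [-3.141, 0.001, 3.139]
wrist_force: [0.4, 0.3, 0.9]
width: 0.0476
finger_force: 0.0
```

carry_out(
  increments=[
    [125,[-33,28,0],0],
    [125,[0,0,0],0],
    [125,[0,0,0],0],
  ],
)

```text
time: 15.5
tool_pos: [0.5921, -0.0184, 0.1562]
ee_rot: [-3.141, -0.001, 3.141]
wrist_force: [-0.2, 0.3, 0.2]
width: 0.048
finger_force: 0.0
```

```bash
python3 - <<'E'
from h import *
to(.5935,-.015,.083,180,4)
t=snap('top','t5'); im=snap('scene','s5')
a=cv2.resize(t[150:350,240:480],(480,400),interpolation=cv2.INTER_CUBIC)
b=cv2.resize(im[120:280,310:438],(320,400),interpolation=cv2.INTER_CUBIC)
cv2.imwrite('pics/c8.png',cv2.hconcat([a,b]))
E
```

```text
t 15.5 pos [ 0.5921 -0.0184  0.1562] yaw 179.96 w 0.048 d [-1.4  3.4 73.2] per row [-0.34  0.84 18.3 ] twist -0.0
```

View pics/c8.png

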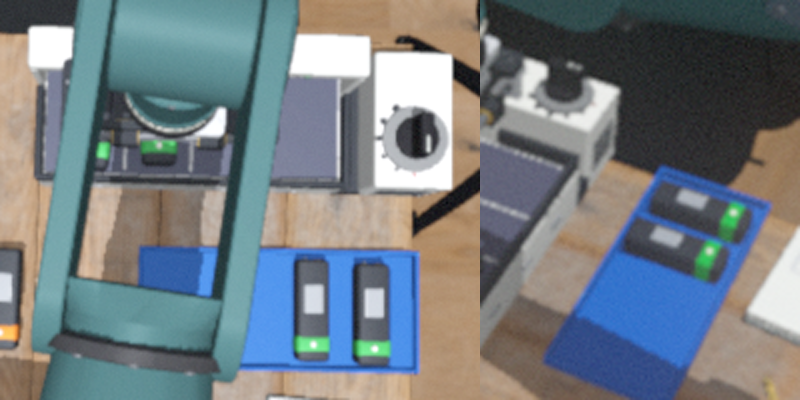

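Two packs lie side by side in the tray, at (311,308) and (373,313). The knob bar at (425,132) is vertical with its mark toward the robot, so it's off. Next is pack 2.

carry_out(
  increments=[
    [125,[-1,3,30],0],
    [125,[0,0,30],0],
    [125,[0,0,10],0],
    [125,[0,0,3],0],
    [125,[0,0,0],0],
    [180,[0,0,0],0],
    [255,[0,0,0],0],
    [255,[0,0,0],0],
  ],
)

```text
time: 16.4
tool_pos: [0.5941, -0.0159, 0.0858]
ee_rot: [-3.141, 0.003, 3.139]
wrist_force: [-0.9, -0.1, 3.7]
width: 0.0358
finger_force: 29.6
```

carry_out(
  increments=[
    [255,[0,0,0],0],
    [255,[0,0,0],0],
  ],
)

```text
time: 16.6
tool_pos: [0.5941, -0.016, 0.0858]
ee_rot: [-3.141, 0.003, 3.139]
wrist_force: [-0.8, 0.5, 6.2]
width: 0.0361
finger_force: 29.6
```

carry_out(
  increments=[
    [255,[0,0,-17],0],
    [255,[0,0,-17],0],
    [255,[0,0,0],0],
    [255,[40,0,0],0],
    [255,[40,0,0],0],
    [255,[40,-30,0],0],
    [255,[40,-40,0],0],
    [255,[44,-36,0],0],
  ],
)

```text
time: 17.4
tool_pos: [0.3968, -0.113, 0.1165]
ee_rot: [-3.141, -0.001, 3.141]
wrist_force: [-0.2, -0.4, -1.1]
width: 0.0359
finger_force: 29.7
```

carry_out(
  increments=[
    [255,[2,-3,30],0],
    [255,[0,0,30],0],
    [255,[0,0,16],0],
    [255,[0,0,0],0],
    [255,[0,0,0],0],
  ],
)

```text
time: 17.9
tool_pos: [0.3964, -0.1153, 0.0414]
ee_rot: [3.141, -0.001, 3.139]
wrist_force: [0.5, 0.5, -1.4]
width: 0.0355
finger_force: 29.7
```

```bash
python3 -c "
from h import *
to(.39,-.12,.031,180)"
```

```text
t 17.9 pos [ 0.3964 -0.1153  0.0414] yaw 179.86 w 0.0355 d [ 6.4 -4.7 10.4] per row [ 6.37 -4.72 10.4 ] twist -0.1
```

carry_out(
  increments=[
    [255,[6,-5,5],0],
    [255,[0,0,4],0],
    [255,[0,0,1],0],
    [255,[0,0,0],0],
    [150,[0,0,0],0],
    [125,[0,0,0],0],
    [125,[0,0,0],0],
  ],
)

```text
time: 18.6
tool_pos: [0.3912, -0.1206, 0.0323]
ee_rot: [-3.141, 0.001, 3.139]
wrist_force: [0.8, -0.4, 0.1]
width: 0.0476
finger_force: 0.0
```

carry_out(
  increments=[
    [125,[0,0,-40],0],
    [125,[0,0,-40],0],
    [125,[0,0,-45],0],
    [125,[-33,29,0],0],
    [125,[-33,29,0],0],
    [125,[-33,29,0],0],
    [125,[-33,29,0],0],
    [125,[-33,29,0],0],
  ],
)

```text
time: 19.4
tool_pos: [0.5575, 0.0256, 0.1571]
ee_rot: [-3.141, 0.001, 3.139]
wrist_force: [-0.2, -1.2, 0.2]
width: 0.0481
finger_force: 0.0
```

carry_out(
  increments=[
    [125,[-33,29,0],0],
    [125,[0,0,0],0],
    [125,[0,0,0],0],
  ],
)

```text
time: 19.7
tool_pos: [0.5892, 0.0536, 0.156]
ee_rot: [-3.141, -0.002, 3.141]
wrist_force: [-0.5, -0.3, -0.1]
width: 0.0478
finger_force: 0.0
```

```bash
python3 - <<'E'
from h import *
to(.588,.053,.083,180,4)
t=snap('top','t6'); im=snap('scene','s6')
a=cv2.resize(t[150:350,220:460],(480,400),interpolation=cv2.INTER_CUBIC)
b=cv2.resize(im[140:348,250:416],(320,400),interpolation=cv2.INTER_CUBIC)
cv2.imwrite('pics/c9.png',cv2.hconcat([a,b]))
E
```

```text
t 19.7 pos [0.5892 0.0536 0.156 ] yaw 179.94 w 0.0478 d [ 1.2 -0.6 73. ] per row [ 0.31 -0.14 18.25] twist -0.1
```

View pics/c9.png

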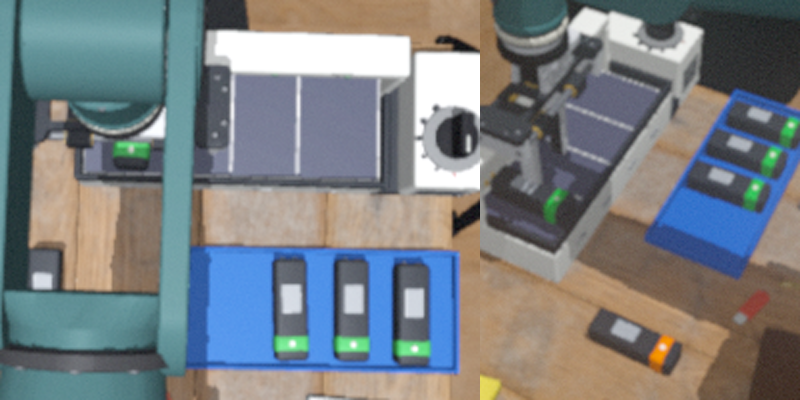

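Three packs lie side by side in the tray at (290,308), (351,309) and (411,314), evenly spaced. The gripper is over the last one, in bay 1. I'll take it.

carry_out(
  increments=[
    [125,[1,0,30],0],
    [125,[0,0,30],0],
    [125,[0,0,10],0],
    [125,[0,0,3],0],
    [125,[0,0,0],0],
    [180,[0,0,0],0],
    [255,[0,0,0],0],
    [255,[0,0,0],0],
  ],
)

```text
time: 20.6
tool_pos: [0.5892, 0.0531, 0.0858]
ee_rot: [-3.142, 0.003, 3.139]
wrist_force: [-0.2, -1.2, 3.6]
width: 0.0356
finger_force: 30.0
```

carry_out(
  increments=[
    [255,[0,0,0],0],
    [255,[0,0,0],0],
  ],
)

```text
time: 20.8
tool_pos: [0.5892, 0.0532, 0.0858]
ee_rot: [-3.142, 0.003, 3.139]
wrist_force: [-2.1, 0.7, 5.2]
width: 0.0358
finger_force: 30.0
```

carry_out(
  increments=[
    [255,[0,0,-17],0],
    [255,[0,0,-17],0],
    [255,[0,0,0],0],
    [255,[40,0,0],0],
    [255,[40,0,0],0],
    [255,[40,-30,0],0],
    [255,[40,-40,0],0],
    [255,[40,-38,0],0],
  ],
)

```text
time: 21.6
tool_pos: [0.3941, -0.0467, 0.1164]
ee_rot: [-3.141, -0.002, 3.141]
wrist_force: [0.3, -1.6, -0.8]
width: 0.036
finger_force: 30.0
```

carry_out(
  increments=[
    [255,[2,-3,30],0],
    [255,[0,0,30],0],
    [255,[0,0,16],0],
    [255,[0,0,0],0],
    [255,[0,0,0],0],
  ],
)

```text
time: 22.1
tool_pos: [0.3939, -0.0491, 0.0414]
ee_rot: [3.141, -0.001, 3.139]
wrist_force: [-0.3, -0.7, -1.5]
width: 0.0362
finger_force: 30.0
```

```bash
python3 -c "
from h import *
to(.39,-.054,.031,180)"
```

```text
t 22.1 pos [ 0.3939 -0.0491  0.0414] yaw 179.86 w 0.0362 d [ 3.9 -4.9 10.4] per row [ 3.88 -4.87 10.38] twist -0.1
```

carry_out(
  increments=[
    [255,[4,-5,5],0],
    [255,[0,0,4],0],
    [255,[0,0,1],0],
    [255,[0,0,0],0],
    [150,[0,0,0],0],
    [125,[0,0,0],0],
    [125,[0,0,0],0],
  ],
)

```text
time: 22.8
tool_pos: [0.3908, -0.0543, 0.0323]
ee_rot: [-3.141, 0.001, 3.139]
wrist_force: [0.1, -0.1, -0.2]
width: 0.0475
finger_force: 0.0
```

carry_out(
  increments=[
    [125,[0,0,-40],0],
    [125,[0,0,-40],0],
    [125,[0,0,-40],0],
    [125,[-30,-30,0],0],
    [125,[-30,-30,0],0],
    [125,[0,0,0],0],
  ],
)

```text
time: 23.4
tool_pos: [0.4527, -0.1172, 0.1518]
ee_rot: [-3.14, 0.001, 3.137]
wrist_force: [0.3, 0.3, -0.4]
width: 0.0481
finger_force: 0.0
```

```bash
python3 - <<'E'
from h import *
to(.393,.147,.15,180,4)
t=snap('top','t7'); im=snap('scene','s7')
a=cv2.resize(t[150:350,220:460],(480,400),interpolation=cv2.INTER_CUBIC)
b=cv2.resize(t[262:337,215:275],(320,400),interpolation=cv2.INTER_CUBIC)
cv2.imwrite('pics/c10.png',cv2.hconcat([a,b]))
E
```

```text
t 23.4 pos [ 0.4527 -0.1172  0.1518] yaw 179.71 w 0.0481 d [ 61.  263.9   1.8] per row [15.26 65.97  0.44] twist -0.3
```

View pics/c10.png

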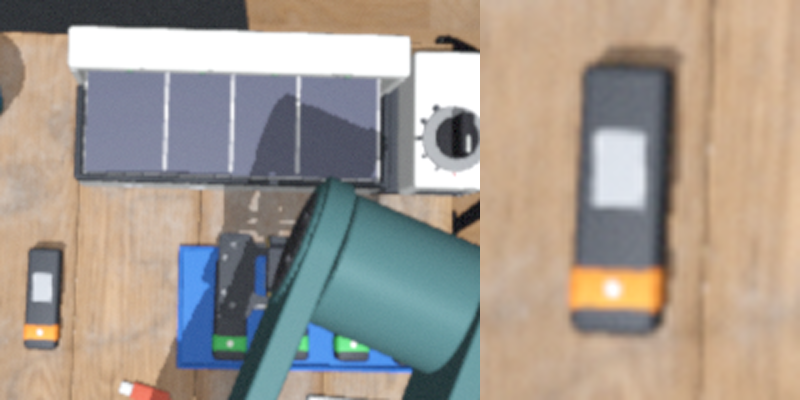

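The shelf is empty, and the orange pack is unmoved, at crop corners (585,68), (670,68), (660,330) and (572,328). I'll compute its pose.

```bash
python3 - <<'E'
from h import *
k=320/60
c=np.array([ray('top',215+(x-480)/k,262+y/k,.03) for x,y in((585,68),(670,68),(660,330),(572,328))])
m=c.mean(0); d=(c[0]+c[1]-c[2]-c[3]); yaw=np.degrees(np.arctan2(d[1],d[0]))
print(c.round(4),m,yaw,np.linalg.norm(d)/2)
y=np.radians(yaw); g=m-.025*np.array([np.cos(y),np.sin(y),0]); to(g[0],g[1],.15,180+yaw,6)
E
```

```text
[[0.4695 0.1637 0.03  ]
 [0.4705 0.1292 0.03  ]
 [0.3652 0.1291 0.03  ]
 [0.365  0.1645 0.03  ]] [0.41755908 0.14663005 0.03      ] -0.21085576988473306 0.10492900632857796
t 23.5 pos [ 0.4501 -0.1146  0.1513] yaw 179.8 w 0.0479 d [ 58.4 261.1   1.3] per row [ 9.74 43.51  0.22] twist 0.0
```

carry_out(
  increments=[
    [125,[9,43,0],0],
    [125,[10,43,0],0],
    [125,[10,43,0],0],
    [125,[10,43,0],0],
    [125,[10,43,0],0],
    [125,[10,43,0],0],
    [125,[0,0,0],0],
    [125,[0,0,0],0],
  ],
)

```text
time: 24.3
tool_pos: [0.3905, 0.1446, 0.1519]
ee_rot: [-3.141, 0.0, -3.14]
wrist_force: [0.1, -0.8, 0.1]
width: 0.0477
finger_force: 0.0
```

```bash
python3 -c "
from h import *
to(.3925,.1466,.026,180)"
```

```text
t 24.3 pos [0.3905 0.1446 0.1519] yaw -179.92 w 0.0477 d [ -2.    2.  125.9] per row [ -1.99   1.96 125.87] twist 0.1
```

carry_out(
  increments=[
    [125,[-2,2,40],0],
    [125,[0,0,40],0],
    [125,[0,0,30],0],
    [125,[0,0,13],0],
    [125,[0,0,2],0],
    [125,[0,0,0],0],
  ],
)

```text
time: 24.9
tool_pos: [0.3947, 0.1452, 0.0278]
ee_rot: [3.142, 0.001, 3.138]
wrist_force: [0.5, -1.2, -0.3]
width: 0.0479
finger_force: 0.0
```

carry_out(
  increments=[
    [180,[0,0,0],0],
    [255,[0,0,0],0],
    [255,[0,0,0],0],
    [255,[0,0,0],0],
  ],
)

```text
time: 25.3
tool_pos: [0.3953, 0.1461, 0.0286]
ee_rot: [3.141, 0.004, 3.139]
wrist_force: [-0.1, 0.6, 5.8]
width: 0.0355
finger_force: 29.8
```

carry_out(
  increments=[
    [255,[0,0,-33],0],
    [255,[0,0,-32],0],
    [255,[0,0,-32],0],
    [255,[0,-45,0],0],
    [255,[0,-46,0],0],
    [255,[-30,0,0],0],
    [255,[0,0,0],0],
    [255,[0,0,0],0],
  ],
)

```text
time: 26.1
tool_pos: [0.4232, 0.0546, 0.1234]
ee_rot: [3.142, -0.002, 3.139]
wrist_force: [0.1, -0.8, -0.8]
width: 0.0355
finger_force: 29.8
```

```bash
python3 -c "
from h import *
to(.591,.0535,.1256,180,5)"
```

```text
t 26.1 pos [0.4232 0.0546 0.1234] yaw 179.83 w 0.0355 d [-167.8   -0.6   -2.2] per row [-33.55  -0.11  -0.44] twist -0.2
```

carry_out(
  increments=[
    [255,[-34,-1,-3],0],
    [255,[-34,0,0],0],
    [255,[-33,0,0],0],
    [255,[-30,0,0],0],
    [255,[-25,0,0],0],
    [255,[-12,0,0],0],
    [255,[0,0,0],0],
    [255,[0,0,0],0],
  ],
)

```text
time: 26.9
tool_pos: [0.5905, 0.0542, 0.1264]
ee_rot: [-3.142, -0.002, 3.141]
wrist_force: [0.2, 0.1, -1.6]
width: 0.0359
finger_force: 29.8
```

```bash
python3 -c "
from h import *
to(.591,.0535,.0895,180)"
```

```text
t 26.9 pos [0.5905 0.0542 0.1264] yaw 179.94 w 0.0359 d [-0.5 -0.7 36.9] per row [-0.45 -0.65 36.88] twist -0.1
```

carry_out(
  increments=[
    [255,[0,0,15],0],
    [255,[0,0,12],0],
    [255,[0,0,7],0],
    [255,[0,0,2],0],
    [255,[0,0,0],0],
  ],
)

```text
time: 27.4
tool_pos: [0.5911, 0.0532, 0.0902]
ee_rot: [-3.141, -0.001, 3.139]
wrist_force: [0.3, 0.4, -0.6]
width: 0.0359
finger_force: 29.8
```

carry_out(
  increments=[
    [150,[0,0,0],0],
    [125,[0,0,0],0],
    [125,[0,0,0],0],
    [125,[0,0,-30],0],
    [125,[0,0,-40],0],
    [125,[0,0,-40],0],
    [125,[20,0,0],0],
    [125,[40,0,0],0],
  ],
)

```text
time: 28.2
tool_pos: [0.5336, 0.0532, 0.203]
ee_rot: [-3.141, 0.005, 3.139]
wrist_force: [0.5, 0.6, -0.6]
width: 0.0478
finger_force: 0.0
```

carry_out(
  increments=[
    [125,[40,-40,0],0],
    [125,[30,-40,0],0],
    [125,[10,-40,0],0],
    [125,[0,-40,0],0],
    [125,[0,-40,0],0],
    [125,[0,-40,0],0],
    [125,[0,-40,0],0],
    [125,[0,0,0],0],
  ],
)

```text
time: 29.0
tool_pos: [0.4551, -0.226, 0.2009]
ee_rot: [-3.14, -0.0, 3.133]
wrist_force: [0.3, 0.6, 0.0]
width: 0.0477
finger_force: 0.0
```

```bash
python3 - <<'E'
from h import *
to(.5955,-.2735,.22,180,8)
t=snap('top','t8'); im=snap('scene','s8')
a=cv2.resize(t[150:350,220:460],(480,400),interpolation=cv2.INTER_CUBIC)
b=cv2.resize(im[140:348,250:416],(320,400),interpolation=cv2.INTER_CUBIC)
cv2.imwrite('pics/c11.png',cv2.hconcat([a,b]))
E
```

```text
t 29.0 pos [ 0.4551 -0.226   0.2009] yaw 179.53 w 0.0477 d [-140.8  -46.4  -19.1] per row [-17.6   -5.8   -2.39] twist -0.5
```

View pics/c11.png

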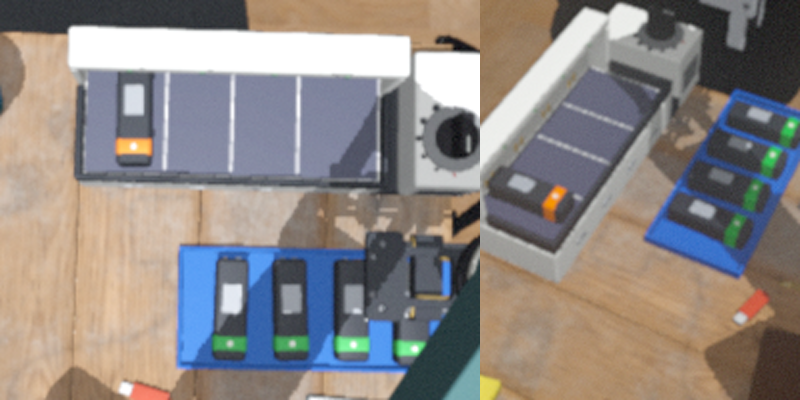

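The orange pack lies flat in bay 1 at (134,118), and all four green packs lie side by side in the tray. Last is the knob: I'll go above it at yaw 180.

carry_out(
  increments=[
    [146,[0,-6,-19],0],
    [146,[-28,-8,0],0],
    [146,[-28,-8,0],0],
    [146,[-28,-8,0],0],
    [146,[-28,-8,0],0],
    [146,[-28,-8,0],0],
    [146,[0,0,0],0],
    [146,[0,0,0],0],
  ],
)

```text
time: 29.9
tool_pos: [0.5957, -0.2665, 0.2194]
ee_rot: [3.141, -0.001, 3.141]
wrist_force: [-0.7, 0.3, -0.0]
width: 0.0401
finger_force: 0.0
```

```bash
python3 -c "
from h import *
to(.5955,-.273,.13,180)"
```

```text
t 29.9 pos [ 0.5957 -0.2665  0.2194] yaw 179.98 w 0.0401 d [ 0.2 -6.5 89.4] per row [ 0.18 -6.52 89.41] twist -0.0
```

carry_out(
  increments=[
    [146,[0,-6,30],0],
    [146,[0,0,30],0],
    [146,[0,0,20],0],
    [146,[0,0,9],0],
    [146,[0,0,0],0],
    [146,[0,0,0],0],
  ],
)

```text
time: 30.5
tool_pos: [0.5957, -0.274, 0.1328]
ee_rot: [-3.14, 0.002, 3.139]
wrist_force: [0.8, 0.2, 0.3]
width: 0.0399
finger_force: 0.0
```

carry_out(
  increments=[
    [200,[0,0,0],0],
    [255,[0,0,0],0],
    [255,[0,0,0],0],
    [255,[0,0,0],0],
  ],
)

```text
time: 30.9
tool_pos: [0.5957, -0.2731, 0.1315]
ee_rot: [3.14, 0.001, 3.14]
wrist_force: [-0.0, 3.1, 2.4]
width: 0.014
finger_force: 30.0
```

Well centred. I'll turn clockwise (positive twist) by 149° plus a little.

carry_out(
  increments=[
    [255,[0,1,0],6],
    [255,[0,0,0],8],
    [255,[0,0,0],8],
    [255,[0,0,0],8],
    [255,[0,0,0],8],
    [255,[0,0,0],8],
    [255,[0,0,0],8],
    [255,[0,0,0],0],
  ],
)

```text
time: 31.7
tool_pos: [0.5958, -0.2729, 0.1315]
ee_rot: [3.141, 0.001, 2.197]
wrist_force: [1.0, 1.8, 2.5]
width: 0.0135
finger_force: 30.0
```

carry_out(
  increments=[
    [255,[0,0,0],8],
    [255,[0,0,0],8],
    [255,[0,0,0],8],
    [255,[0,0,0],8],
    [255,[0,0,0],8],
    [255,[0,0,0],8],
    [255,[0,0,0],0],
  ],
)

```text
time: 32.4
tool_pos: [0.5959, -0.2729, 0.1316]
ee_rot: [3.14, -0.0, 1.362]
wrist_force: [1.3, 1.5, 2.5]
width: 0.0141
finger_force: 30.0
```

```bash
python3 -c "
from h import *
o=robot.get_obs();print(o['wrist_torque'],o['wrist_force'],o['width'],o['joint_positions'][5]);to(.5955,-.2732,.1315,31)"
```

```text
[ 0.24459466 -0.15303869 -0.04240292] [1.28351659 1.53842151 2.51438545] 0.014133217281470115 -0.3074382145863108
t 32.4 pos [ 0.5959 -0.2729  0.1316] yaw 78.04 w 0.0141 d [-0.4 -0.4  0.1] per row [-0.36 -0.36  0.06] twist 47.0
```

carry_out(
  increments=[
    [255,[0,0,0],8],
    [255,[0,0,0],8],
    [255,[0,0,0],8],
    [255,[0,0,0],8],
    [255,[0,0,0],8],
    [255,[0,0,0],6],
    [255,[0,0,0],4],
    [255,[0,0,0],2],
  ],
)

```text
time: 33.2
tool_pos: [0.5959, -0.2731, 0.1316]
ee_rot: [3.14, -0.001, 0.457]
wrist_force: [0.7, 0.8, 3.0]
width: 0.0145
finger_force: 32.0
```

```bash
python3 -c "
from h import *
o=robot.get_obs();print(o['wrist_torque'],o['wrist_force'],o['width'],o['joint_positions'][5]);to(.5955,-.2732,.1315,31)"
```

```text
[ 0.13522964 -0.04339305  0.71726579] [0.67515718 0.8181824  3.01030558] 0.014523949439744025 0.5975897811494698
t 33.2 pos [ 0.5959 -0.2731  0.1316] yaw 26.19 w 0.0145 d [-0.4 -0.1  0.1] per row [-0.4  -0.08  0.1 ] twist -4.8
```

At the stop (+0.72 N m). I'll open, rise clear and check the result.

carry_out(
  increments=[
    [160,[0,0,0],0],
    [146,[0,0,0],0],
    [146,[0,0,-10],0],
    [146,[0,0,-40],0],
    [146,[0,0,-40],0],
    [146,[-40,0,0],0],
    [146,[-40,0,0],0],
    [146,[-40,0,0],0],
  ],
)

```text
time: 34.0
tool_pos: [0.4865, -0.326, 0.2219]
ee_rot: [3.14, -0.0, 0.454]
wrist_force: [0.3, -0.4, -0.3]
width: 0.0399
finger_force: 0.0
```

carry_out(
  increments=[
    [146,[0,40,-20],0],
    [146,[0,40,0],0],
    [146,[0,40,0],0],
    [146,[0,40,0],0],
    [146,[0,0,0],0],
  ],
)

```text
time: 34.5
tool_pos: [0.5573, -0.4736, 0.2354]
ee_rot: [-3.137, 0.003, 0.449]
wrist_force: [0.2, 1.0, -0.5]
width: 0.0404
finger_force: 0.0
```

```bash
python3 - <<'E'
from h import *
to(.595,-.273,.22)
t=snap('top','t9'); im=snap('scene','s9')
a=cv2.resize(t[150:450,120:480],(480,400),interpolation=cv2.INTER_CUBIC)
b=cv2.resize(t[165:255,410:482],(320,400),interpolation=cv2.INTER_CUBIC)
cv2.imwrite('pics/c12b.png',cv2.hconcat([a,b]))
E
```

```text
t 34.5 pos [ 0.5573 -0.4736  0.2354] yaw 25.73 w 0.0404 d [ 121.1 -164.4   15.4] per row [ 121.1  -164.37   15.41] twist 0
```

View pics/c12b.png

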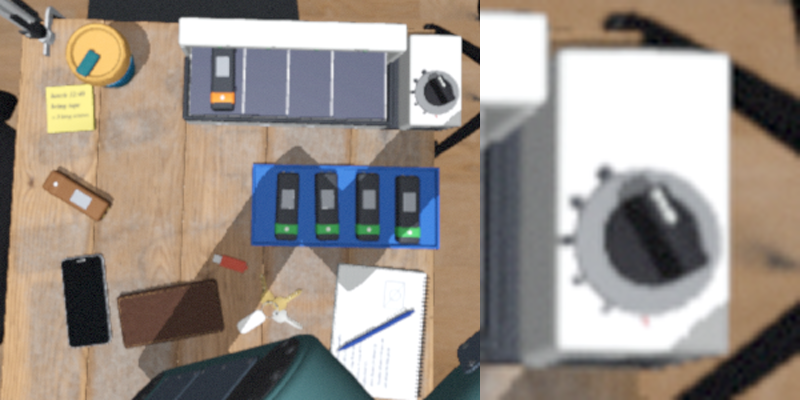

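All four green packs are in the tray and the orange one is in bay 1. The knob mark points up-left at about 150° (full), the bystanders are untouched and the robot is clear. Handing in.

```bash
python3 -c "
from bench import robot
print(robot.close_job())"
```

```text
the job is handed in; nothing more can be done
None
```

The changeover is done and handed in at about 35 s: the knob was turned off first, four charged packs now lie side by side in the tray, the empty pack lies flat in bay 1, and the knob is at the full-charge stop.

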